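# Straighten the spice jars with a straightedge

## Task

The four spice jars stand raggedly on the wooden tray: take the aluminium straightedge by its wooden grip and push them with it back against the tray's rear rail, so that all four stand upright in one straight row along the rail. Touch the jars only with the straightedge, never with the gripper or arm, and leave the other things on the worktop where they are. Then stand the straightedge back upright on its dark mat, centred and lengthways along it, and let go.

Things in the scene. Friction and masses are not known exactly. Their poses are not given: they have to be found in the camera images.
- straightedge: Loose aluminium angle 270 mm long (its y), 0.28 kg. Origin: centre of the underside of its foot (x +-32.5 mm, 4 mm thick). Upright web 45 mm high, 6 thick along the front; its flat pushing face is at x = +32.5 mm, facing +x. Grip: square pale wooden post 28x28 mm, axis at x = -17.5, y = 0, from the foot up to 92 mm above the underside; take it from above across either pair of faces.
- tray: Fixed wooden tray, 300 mm long (y), floor 10 mm thick from x = -75 to +90 mm, open front and ends. Origin: underside, worktop level; +x is to the back. Dark rear rail, inner face at x = +80 mm, top 35 mm above the worktop. A jar touching the rail has its axis at x = 57.5 mm; jars start with axes at x = -10 to +37, about 68 mm apart along y, |y| < 111.
- mat: Fixed dark rubber mat, 110 mm (its x) by 300 mm (its y), 4 mm thick; the straightedge stands on it at the start and belongs there at the end. Origin: centre of its underside, at worktop level.
- jar_a: Loose spice jar (red cap, brown-red label), round, 45 mm diameter, 105 mm tall, about 0.11 kg, standing on the tray. Origin: centre of its underside, z up its axis.
- jar_b: Loose spice jar (green cap, pale label), round, 45 mm diameter, 105 mm tall, about 0.11 kg, standing on the tray. Origin: centre of its underside, z up its axis.
- jar_c: Loose spice jar (black cap, green label all round), round, 45 mm diameter, 105 mm tall, about 0.11 kg, standing on the tray. Origin: centre of its underside, z up its axis.
- jar_d: Loose spice jar (dark brown-black cap with a green top, green and orange label), round, 45 mm diameter, 105 mm tall, about 0.11 kg, standing on the tray. Origin: centre of its underside, z up its axis.
- spread_jar: Bystander: jar with black lid, 77 dia x 102 mm, standing on the worktop. Origin: centre of its underside.
- tin_flat: Bystander: flat food tin, 86 dia x 40 mm, standing on the worktop. Origin: centre of its underside.
- tin_tall: Bystander: blue food tin, 75 dia x 58 mm, standing on the worktop. Origin: centre of its underside.
There are look-alikes about, which are no part of the job. What is shaped like the jar_a but blue or pink is not meant.

How it is judged:
On the way, in this order (a step that is already met when the one before it is completed fails the run):
1. the straightedge is lifted clear of its mat (height (world z) of straightedge above 0.02 m and contact force between straightedge and the fingers above 1 N), for 0.2 s.
2. all four jars stand against the rear rail (x of jar_a in the frame of tray between 0.053 and 0.064 m and y of jar_a in the frame of tray between -0.14 and 0.14 m and z of each of jar_a, jar_b, jar_c, jar_d in the frame of tray below 0.016 m and angle between each of jar_a, jar_b, jar_c, jar_d's own z axis and vertical below 0.1 rad and x of jar_b in the frame of tray between 0.053 and 0.064 m and y of jar_b in the frame of tray between -0.14 and 0.14 m and x of jar_c in the frame of tray between 0.053 and 0.064 m and y of jar_c in the frame of tray between -0.14 and 0.14 m and x of jar_d in the frame of tray between 0.053 and 0.064 m and y of jar_d in the frame of tray between -0.14 and 0.14 m), for 0.2 s.
At the end, for the whole second after the job is handed in: All jars upright on the tray (tilt < 0.1 rad), axes 53 to 64 mm along the tray's x, i.e. within about 4 mm of touching the rail, |y| < 140 mm; the straightedge flat on its mat, origin within 30 mm of the mat's, lengths aligned within 0.15 rad; all at rest (all of step 2 and horizontal distance between straightedge and mat below 0.03 m and angle between the y axis of straightedge and the y axis of mat, either way round below 0.15 rad and height (world z) of straightedge below 0.008 m and angle between straightedge's own z axis and vertical below 0.05 rad and linear speed of each of straightedge, jar_a, jar_b, jar_c, jar_d below 0.02 m/s).
It fails at once if the gripper or arm touches a jar (contact force between any of jar_a, jar_b, jar_c, jar_d and the fingers above 0.5 N or contact force between any of jar_a, jar_b, jar_c, jar_d and the arm above 0.5 N).
It fails at once if a jar is tipped by more than 0.4 rad (angle between any of jar_a, jar_b, jar_c, jar_d's own z axis and vertical above 0.4 rad).
It fails at once if a bystander is moved by more than 15 mm (distance of any of spread_jar, tin_flat, tin_tall from where it was at the start of the episode above 0.015 m).
It also fails if it takes over 51 s, if anything falls off the work surface, if the arm or the gripper's body presses on something with over 40 N, if the wrist force passes 120 N, or if a joint passes its speed limit or range.

## Robot

A 6-joint arm with a two-finger parallel gripper is mounted at the origin on a cart in front of the work surface, level with it; the furniture and walls round the work are solid. World frame = base frame: x ahead of the robot, y to its left, z up, the work surface at z = 0. Lengths are in m, angles in rad, forces in N, time in s.
With the tool pointing down it reaches from about 0.375 to 0.975 m from the base axis. Payload 3.8 kg.
Tool frame: the origin (TCP) lies on the centre line of the jaws, within the pads' length; the fingertips stand 14 mm ahead of it and the grasp point (between the pads) lies 5 mm behind it; z points along the fingers, y is the line along which they close (so a half turn about z gives the same grasp; the last joint's range is limited). The gripper opens to 85 mm and grips with 20 to 120 N. Pads are 22 mm wide; open, the fingers measure 114 mm over their backs; the gripper's body (76 mm by 85 mm) begins 54 mm behind the grasp point. The pads swing forward as they close: fully open they stand 13 mm farther back than shut.
Start: joints at [-1.332, 0.264, 1.604, -0, 1.274, -0.037], TCP at [0.184, -0.649, 0.245] pointing down, gripper open.
Joint ranges: [-2.63, 2.63], [-0.94, 2.18], [0.31, 2.57], [-1.31, 4.45], [0, 2.66], [-2.55, 2.55]. Speed limits (rad/s): [2.57, 2.57, 3.14, 3.14, 3.14, 3.14].

## Interface

Orientations are given as a rotation vector (axis times angle).
In Python, from workcell import bot, eyes, spot_in gives the robot as it stands.
- The arm moves only by the tool carry_out, never from a script. Its argument "series" is text: rows parted by semicolons, each of 4 numbers parted by spaces: the shift along the world's x, y, z in m, then the turn about the world's z in degrees. In form: tx ty tz roll; .... A call has 1 to 20 rows; each row shifts and turns the commanded pose from where the row before left it; what a row does not reach is not made up. A row lasts 1/8 s, in which the tool goes at most 62.5 mm and 10.7 degrees, less where a joint would pass 70% of its speed; a pose out of reach is approached as far as the arm can. A call is refused whole if a number of a shift passes 0.0625 or a number of a turn 10.7, either way. A call with a gripper value outside its range is refused whole. "jaw" is the gripper command: -1 is shut, 1 is fully open, values between are in proportion, set as the call begins (left out, the last holds). The fingers move at their own pace and stop on an object; "grip_force" is the grip in N (left out, the last holds). Time passes only in rows, so rows that do not move let the fingers close. It gives the time, the measured TCP pose, the force, the opening and the grip force at its end, in the units of the state.
- bot.read_state(): the state, without advancing time (a new reading comes with each control period).
- eyes.read_camera(name): name is "scene" or "top" or "wrist"; returns (picture, depth): 480x640x3 uint8, blue, green, red; 480x640 float32, m along the optical axis (not along the pixel's ray), 0 where there is no reading.
- eyes.get_calibration(name): a dict with "K" (3x3 intrinsics, pixels), "distortion" ([k1, k2, p1, p2, k3] as OpenCV has them; the pictures are not rectified), "position" and "rotation" of the camera in the world; the wrist camera has in their place "T_tool_cam" (4x4, takes a point from camera to tool coordinates, whose origin is the TCP and whose axes are the flange's). Camera axes: x right, y down, z forward; pixel columns grow to the right and rows downward; lengths in m; the calibration is good to about 2 mm. A picture is of the moment at which its call begins: read the wrist's pose just before it. get_calibration takes no time and is no camera call.
- bot.finish_job(): hands the job in; it is judged then, once.
Trained networks look in the newest picture that a camera, given by its name, has taken for a name from the list of things; names that differ only in an ending like _2 or _b are one class to them, and where a whole thing is asked for, a point or a joint stands for the part that bears it (a point fixed in the world has none). Each returns a list of dicts, best first, with "score" (0 to 1); they miss things now and then, are a little off and sometimes report something else, mostly with a low value. They report only what shows in the picture. A call takes as long as a camera call. They do not tell look-alikes from the thing itself.
- spot_in(camera, target): "rect" ([centre column, centre row, width, height] in pixels, round what is visible of it).
The state is a dict: "time": time; "q": joint angles; "joint_vel": joint speeds; "joint_torque": joint torques, N m; "tool_pos": TCP position; "tcp_rot": TCP orientation; "wrist_force": force on the tool from outside, world axes, zero at the start; "torque": the same for the moment, N m; "width": opening from 0.0 (shut) to 1.0 (fully open); "grip_force": force on a finger pad.
Only numpy, scipy, OpenCV 4.12 (cv2) and the standard library are available. Lean on these libraries where they do the work, as an engineer would, in place of code of your own. Each camera call takes 0.05 s, during which the arm holds its last target. There are 200 camera calls.

## Working session

There is one attempt and no reset: what is moved stays moved. The work goes in short steps, Python scripts to look and compute and a tool call to move; the robot and the scene stay as the last step left them, time stands still between calls to the robot, and variables do not carry over. Pictures are saved under pics/ and viewed, at most 10 in all, crops included, and the job is handed in when it is done.

Besides the shell and the picture viewer there is one more tool, called after "Request:" as a command line: name --argument value ..., lists and objects as JSON in quotes. carry_out: Moves the arm, as the interface text tells. Its arguments: {"type":"object","properties":{"series":{"type":"string"},"jaw":{"type":"number"},"grip_force":{"type":"number"}},"required":["series"]}

```bash
mkdir -p pics; cat > h.py <<'E'
import numpy as np, cv2
from workcell import bot, eyes, spot_in
def cloud(name):
    img,d=eyes.read_camera(name); c=eyes.get_calibration(name)
    K=np.array(c["K"]);D=np.array(c["distortion"])
    h,w=d.shape
    uv=np.stack(np.meshgrid(np.arange(w),np.arange(h)),-1).reshape(-1,1,2).astype(np.float32)
    n=cv2.undistortPoints(uv,K,D).reshape(h,w,2)
    P=np.dstack([n*d[...,None],d])
    R=np.array(c["rotation"])
    if R.size==3: R=cv2.Rodrigues(R.astype(float))[0]
    P=P@R.T+np.array(c["position"]); P[d==0]=np.nan
    return img,d,P
E
python3 - <<'E'
from h import *
for n in("top","scene"):
    img,d,P=cloud(n); cv2.imwrite(f"pics/{n}.png",img); np.save(f"{n}P.npy",P); np.save(f"{n}I.npy",img)
    c=eyes.get_calibration(n); print(n,c["position"])
    for t in("straightedge","tray","mat","jar_a","jar_b","jar_c","jar_d","spread_jar","tin_flat","tin_tall"):
        for r in spot_in(n,t)[:3]:
            u,v=np.round(r["rect"][:2]).astype(int); print(t,round(r["score"],2),np.round(r["rect"]),np.round(P[v,u],3))
print(bot.read_state())
E
```

```text
top [0.5040229  0.2557374  1.34806605]
straightedge 0.78 [274. 274.  34. 109.] [0.511 0.39  0.098]
tray 0.89 [401. 242. 125.  83.] [0.595 0.089 0.015]
mat 0.82 [271. 274.  52. 120.] [0.512 0.407 0.007]
mat 0.41 [307. 182.  36.  34.] [0.734 0.32  0.044]
jar_a 0.82 [418. 232.  27.  21.] [0.611 0.063 0.115]
jar_a 0.82 [392. 236.  26.  20.] [0.601 0.122 0.113]
jar_a 0.73 [449. 236.  28.  20.] [ 0.603 -0.009  0.111]
jar_b 0.82 [418. 232.  27.  21.] [0.611 0.063 0.115]
jar_b 0.82 [392. 236.  26.  20.] [0.601 0.122 0.113]
jar_b 0.73 [449. 236.  28.  20.] [ 0.603 -0.009  0.111]
jar_c 0.82 [418. 232.  27.  21.] [0.611 0.063 0.115]
jar_c 0.82 [392. 236.  26.  20.] [0.601 0.122 0.113]
jar_c 0.73 [449. 236.  28.  20.] [ 0.603 -0.009  0.111]
jar_d 0.82 [418. 232.  27.  21.] [0.611 0.063 0.115]
jar_d 0.82 [392. 236.  26.  20.] [0.601 0.122 0.113]
jar_d 0.73 [449. 236.  28.  20.] [ 0.603 -0.009  0.111]
spread_jar 0.93 [374. 163.  36.  39.] [0.771 0.163 0.103]
tin_flat 0.56 [306. 181.  34.  35.] [0.739 0.323 0.033]
tin_tall 0.81 [210. 254.  36.  30.] [0.557 0.55  0.053]
scene [-0.01564379  0.6791708
[... 1037 characters left out ...]
'time': 1.1, 'q': array([-1.33189340e+00,  2.63883683e-01,  1.60399818e+00,  3.37603956e-05,
        1.27372651e+00, -3.68726728e-02]), 'joint_vel': array([-7.40141998e-04,  6.22724860e-04,  9.60534621e-05,  1.15369527e-03,
       -1.21976445e-03, -7.32427670e-04]), 'joint_torque': array([-7.68150621e-04, -5.15085268e+01, -3.67729926e+01, -1.68975525e-04,
        7.97636858e-04, -1.17992025e-05]), 'tool_pos': array([ 0.18382137, -0.64947504,  0.24529171]), 'tcp_rot': array([-3.11175774e+00, -4.31797930e-01, -4.79598069e-05]), 'wrist_force': array([ 0.75646567,  0.39598338, -0.77157746]), 'torque': array([-0.0428718 , -0.01550921,  0.00739857]), 'grip_force': 0.0, 'width': 0.9982499086940327}
```

```bash
python3 - <<'E'
import numpy as np,cv2
I=np.load("topI.npy"); cv2.imwrite("pics/topc.png",cv2.resize(I[130:350,170:490],(800,550)))
E
```

```text
(no output)
```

View pics/topc.png

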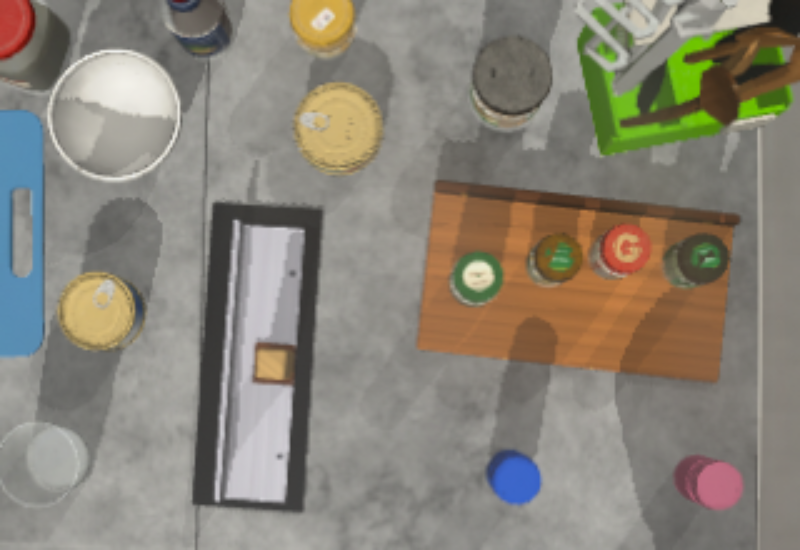

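View pics/scene.png

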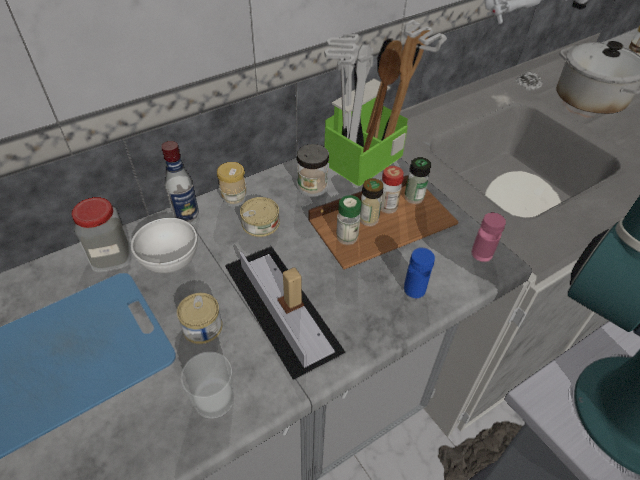

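The scene picture and top crop match. The straightedge lies along world x at crop (255,360), with its web facing +y and the post at (273,363). The tray's rail faces +x. Jars left to right are b (477,277), d (556,258), a (622,250) and c (697,260). The blue (515,477) and pink look-alikes stand in front of the tray. Next I fit the poses.

```bash
python3 - <<'E'
import numpy as np,cv2
P=np.load("topP.npy");I=np.load("topI.npy");hsv=cv2.cvtColor(I,cv2.COLOR_BGR2HSV)
x,y,z=P[...,0],P[...,1],P[...,2]
def roi(a,b,c,d): 
    m=np.zeros(z.shape,bool);m[b:d,a:c]=1;return m
def rect(m,n):
    m=cv2.morphologyEx(m.astype(np.uint8),cv2.MORPH_OPEN,np.ones((2,2)))>0
    p=P[m][:,:2].astype(np.float32); r=cv2.minAreaRect(p); print(n,m.sum(),np.round(r[0],4),np.round(r[1],4),round(r[2],2),"zmed",round(float(np.nanmedian(P[m][:,2])),4))
def crop(a,b,c,d): s=0.4; return roi(int(170+a*s),int(130+b*s),int(170+c*s),int(130+d*s))
rect(crop(180,190,330,520)&(I.max(2)<75)&(z<.02),"mat dark")
rect(crop(180,190,330,520)&(z>.08),"post top")
rect(crop(205,205,315,505)&(z>.035)&(z<.06),"web top")
rect(crop(205,205,315,505)&((I.min(2)>120))&(z<.06),"edge alu")
H,S,V=cv2.split(hsv)
t=crop(405,170,750,390)&(S>110)&(H<22)
rect(t&(z<.02)&(z>0),"tray floor"); rect(crop(405,170,750,240)&(z>.025)&(z<.045)&(S>80)&(H<22),"rail")
g=crop(330,350,420,450);print("table z",np.nanmedian(z[g]))
for n,c in dict(b=(477,277),d=(556,258),a=(622,250),c=(697,260),blue=(515,477),pink=(710,485)).items():
    m=crop(c[0]-40,c[1]-40,c[0]+40,c[1]+40)&(z>.10); p=P[m]
    (cx,cy),r=cv2.minEnclosingCircle(p[:,:2].astype(np.float32)); print(n,m.sum(),np.round(p.mean(0),4),round(cx,4),round(cy,4),round(r,4))
S2=np.load("sceneP.npy")
zz=S2[...,2]
for n,(u,v) in dict(post=(291,275)).items():
    m=np.zeros(zz.shape,bool);m[260:320,275:310]=1;m&=zz>.085
    print("scene post",m.sum(),np.nanmean(S2[m],0),S2[m].min(0),S2[m].max(0))
E
```

```text
mat dark 1953 [0.5137 0.401 ] [0.103  0.3008] 85.52 zmed 0.0044
post top 149 [0.5061 0.3821] [0.0323 0.029 ] 86.75 zmed 0.095
web top 347 [0.5081 0.4261] [0.0071 0.2703] 86.11 zmed 0.0444
edge alu 2828 [0.5173 0.3976] [0.314  0.0293] 22.96 zmed 0.0085
tray floor 5902 [0.5866 0.0865] [0.3008 0.1563] 84.73 zmed 0.0102
rail 517 [0.6671 0.0759] [0.3055 0.0103] 84.56 zmed 0.0337
table z 0.0002732525542159525
b 309 [0.5901 0.1929 0.1158] 0.5905 0.1938 0.0229
d 309 [0.6088 0.1209 0.1149] 0.6093 0.1201 0.0226
a 332 [0.6175 0.06   0.1155] 0.6152 0.0687 0.0335
c 320 [ 0.6103 -0.0129  0.1139] 0.6109 -0.0138 0.0231
blue 281 [0.4068 0.1555 0.1064] 0.4063 0.1556 0.0219
pink 291 [ 0.4031 -0.0295  0.1064] 0.4028 -0.0302 0.0222
scene post 226 [0.50459833 0.38134401 0.09498519] [0.49196342 0.36589831 0.08503664] [0.5217696  0.39429375 0.10069756]
```

Request:
carry_out --series "0.045 0.03 0 10;0.045 0.03 0 10;0.045 0.03 0 10;0.045 0.03 0 10;0.045 0.03 0 10;0.045 0.03 0 10;0.005 0.055 0 10.3;0.005 0.055 0 0;0.005 0.055 0 0;0.005 0.055 0 0;0.005 0.055 0 0;0.005 0.055 0 0;0.005 0.055 0 0;0.005 0.055 0 0;0.005 0.055 0 0;0.005 0.055 0 0;0 0.055 0 0;0 0.055 0 0;0 0.055 0 0;0 0.055 0 0" --jaw 1

```text
time: 3.6
tool_pos: [0.5037, 0.3024, 0.2456]
tcp_rot: [2.295, 2.145, 0.001]
wrist_force: [0.8, -0.9, 1.0]
width: 0.999
grip_force: 0.0
```

Request:
carry_out --series "0.001 0.04 0 0;0.001 0.04 0 0;0 0 0 0;0 0 0 0"

```text
time: 4.1
tool_pos: [0.5056, 0.3801, 0.245]
tcp_rot: [2.295, 2.145, -0.001]
wrist_force: [0.2, -0.5, -0.4]
width: 1.0
grip_force: 0.0
```

```bash
cat >> h.py <<'E'
def wrist():
    s=bot.read_state(); img,d=eyes.read_camera("wrist"); c=eyes.get_calibration("wrist")
    K=np.array(c["K"]);D=np.array(c["distortion"]);h,w=d.shape
    uv=np.stack(np.meshgrid(np.arange(w),np.arange(h)),-1).reshape(-1,1,2).astype(np.float32)
    n=cv2.undistortPoints(uv,K,D).reshape(h,w,2)
    P=np.dstack([n*d[...,None],d]); T=np.array(c["T_tool_cam"])
    R=cv2.Rodrigues(np.array(s["tcp_rot"]))[0]
    P=(P@T[:3,:3].T+T[:3,3])@R.T+np.array(s["tool_pos"]); P[d==0]=np.nan
    return img,P,s,T
E
python3 - <<'E'
from h import *
img,P,s,T=wrist(); cv2.imwrite("pics/w1.png",img); print(T.round(3),s["tool_pos"])
z=P[...,2]; near=(abs(P[...,0]-.506)<.03)&(abs(P[...,1]-.382)<.03)
def rect(m,n):
    m=cv2.morphologyEx(m.astype(np.uint8),cv2.MORPH_OPEN,np.ones((5,5)))>0
    r=cv2.minAreaRect(P[m][:,:2].astype(np.float32)); print(n,m.sum(),np.round(r[0],4),np.round(r[1],4),round(r[2],2),np.nanmedian(P[m][:,2]))
rect(near&(z>.088)&(z<.105),"post")
rect((z>.043)&(z<.055)&(P[...,1]>.41),"web")
E
```

```text
[[ 0.001 -0.961 -0.277  0.071]
 [ 1.     0.     0.     0.001]
 [-0.    -0.277  0.961 -0.129]
 [ 0.     0.     0.     1.   ]] [0.50562011 0.38008192 0.24503209]
post 1107 [0.51   0.3808] [0.0283 0.0278] 86.32 0.09587762669383681
web 2780 [0.5864 0.4906] [0.1408 0.4097] 87.03 0.049256458482552584
```

View pics/w1.png

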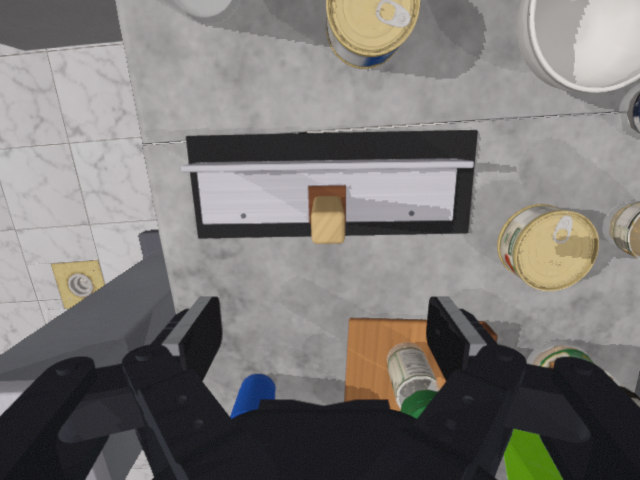

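The wrist view shows the post top at (327,225) and the web towards +y. The measurements agree: the post is 28 mm square with its top at 0.096 m. I descend on it.

Request:
carry_out --series "0.003 0.001 -0.045 0;0 0 -0.045 0;0 0 -0.045 0;0 0 -0.03 0;0 0 -0.012 0;0 0 0 0;0 0 0 0"

```text
time: 5.03
tool_pos: [0.5102, 0.382, 0.0703]
tcp_rot: [2.296, 2.144, 0.005]
wrist_force: [0.5, 0.1, 0.7]
width: 1.003
grip_force: 0.0
```

Request:
carry_out --series "0 0 0 0;0 0 0 0;0 0 0 0;0 0 0 0;0 0 0 0;0 0 0 0" --jaw -1 --grip_force 90

```text
time: 5.78
tool_pos: [0.5092, 0.3819, 0.0689]
tcp_rot: [2.296, 2.145, 0.002]
wrist_force: [0.3, 0.2, 3.9]
width: 0.318
grip_force: 89.5
```

Request:
carry_out --series "0 0 0.01 0;0 0 0.02 0;0 0 0.035 0;0 0 0.035 0;0 0 0.033 0;0 -0.02 0 -10.1;-0.002 -0.03 0 -10.2;-0.002 -0.03 0 -10.2;-0.002 -0.03 0 -10.2;-0.003 -0.034 0 -10.2;-0.003 -0.034 0 -10.2;-0.003 -0.034 0 -10.2;-0.003 -0.032 0 -10.2;0 -0.025 0 -10;0 -0.015 0 0;0 0 0 0;0 0 0 0"

```text
time: 7.9
tool_pos: [0.4909, 0.0982, 0.2015]
tcp_rot: [-3.138, 0.145, -0.0]
wrist_force: [-0.4, 0.1, -2.8]
width: 0.311
grip_force: 88.8
```

```bash
python3 - <<'E'
from h import *
for n in("top","scene"):
    img,d,P=cloud(n); np.save(f"{n}P2.npy",P)
    cv2.imwrite(f"pics/{n}2.png",img if n=="scene" else cv2.resize(img[130:350,230:550],(800,550)))
img,P,s,T=wrist(); cv2.imwrite("pics/w2.png",img); np.save("wP2.npy",P)
E
```

```text
(no output)
```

View pics/w2.png

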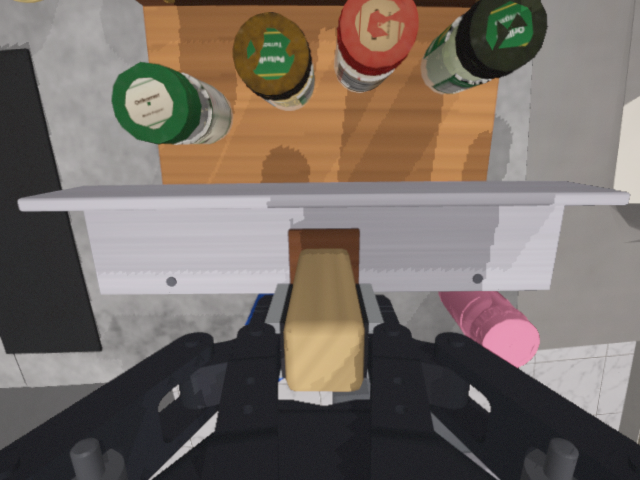

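View pics/scene2.png

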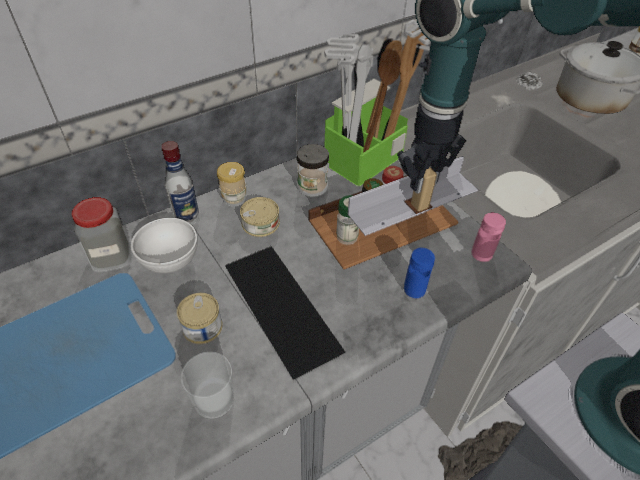

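The straightedge hangs level, with its web along wrist row ~195 and parallel to the tray. The jars are ahead of it and the blue jar is behind. I measure the relative pose and the empty mat.

```bash
python3 - <<'E'
import numpy as np,cv2
P=np.load("wP2.npy");I=cv2.imread("pics/w2.png");z=P[...,2];v,u=np.mgrid[:480,:640]
m=(v>182)&(v<212)&(z>.165)&(z<.2)
p=P[m]; r=cv2.fitLine(p[:,:2].astype(np.float32),cv2.DIST_HUBER,0,.01,.01).ravel(); print("web",np.round(r,4),np.degrees(np.arctan2(r[0],r[1])),"z L/R",[np.median(P[m&(u>a)&(u<a+80)][:,2]) for a in(30,520)])
f=(v>235)&(v<280)&(u>100)&(u<550)&(abs(u-325)>55); q=P[f]; A=np.c_[q[:,:2]-[.49,.098],np.ones(len(q))]; print("foot plane",np.linalg.lstsq(A,q[:,2],rcond=None)[0])
T=np.load("topP2.npy");TI=cv2.imread("pics/top.png")
for P2,nm in((T,"top"),(P,"wrist")):
    m=(P2[...,2]>.027)&(P2[...,2]<.042)&(P2[...,0]>.64)&(P2[...,0]<.7)&(P2[...,1]<.23)&(P2[...,1]>-.07); p=P2[m]
    if len(p)>50: r=cv2.fitLine(p[:,:2].astype(np.float32),cv2.DIST_HUBER,0,.01,.01).ravel(); print("rail",nm,len(p),np.round(r,4),np.degrees(np.arctan2(r[0],r[1])))
S=np.load("sceneP2.npy");SI=cv2.imread("pics/scene2.png")
for n,P2,Im,(a,b,c,d) in(("scene",S,SI,(220,240,350,380)),):
    m=np.zeros(P2.shape[:2],bool);m[b:d,a:c]=1;m&=(Im.max(2)<50)
    m=cv2.morphologyEx(m.astype(np.uint8),cv2.MORPH_OPEN,np.ones((5,5)))>0
    print("mat",n,m.sum(),cv2.minAreaRect(P2[m][:,:2].astype(np.float32)),np.median(P2[m][:,2]))
Im=cv2.imread("pics/top2.png");Im=cv2.resize(Im,(320,220),interpolation=cv2.INTER_AREA);Q=T[130:350,230:550]
m=(Im.max(2)<60)&(abs(Q[...,0]-.51)<.19)&(abs(Q[...,1]-.4)<.08)&(Q[...,2]<.02)
m=cv2.morphologyEx(m.astype(np.uint8),cv2.MORPH_OPEN,np.ones((3,3)))>0
print("mat top",m.sum(),cv2.minAreaRect(Q[m][:,:2].astype(np.float32)))
for nm,P2 in(("top",T),("wrist",P)):
  for n,(cx,cy) in dict(b=(.590,.193),d=(.609,.120),a=(.6165,.060),c=(.6105,-.0133)).items():
    m=(np.hypot(P2[...,0]-cx,P2[...,1]-cy)<.03)&(P2[...,2]>.105)&(P2[...,2]<.125);print(nm,n,m.sum(),np.round(P2[m].mean(0),4) if m.any() else"")
E
```

```text
web [0.0811 0.9967 0.5415 0.1401] 4.652128 z L/R [np.float64(0.18121979392653453), np.float64(0.18125951392018616)]
 ** On entry to DLASCL parameter number  4 had an illegal value
 ** On entry to DLASCL parameter number  4 had an illegal valueTraceback (most recent call last):
  File "<stdin>", line 5, in <module>
    x, resids, rank, s = _umath_linalg.lstsq(a, b, rcond,
                         ~~~~~~~~~~~~~~~~~~~^^^^^^^^^^^^^
                                             signature=signature)
                                             ^^^^^^^^^^^^^^^^^^^^
    raise LinAlgError("SVD did not converge in Linear Least Squares")
numpy.linalg.LinAlgError: SVD did not converge in Linear Least Squares
```

```bash
python3 - <<'E'
import numpy as np,cv2
P=np.load("wP2.npy");z=P[...,2];v,u=np.mgrid[:480,:640]
f=(v>235)&(v<280)&(u>100)&(u<550)&(abs(u-325)>55)&np.isfinite(z)&(abs(z-.14)<.02); q=P[f]; A=np.c_[q[:,:2]-[.49,.098],np.ones(len(q))]; print("foot plane",np.linalg.lstsq(A,q[:,2],rcond=None)[0])
T=np.load("topP2.npy")
for P2,nm in((T,"top"),(P,"wrist")):
    m=(P2[...,2]>.027)&(P2[...,2]<.042)&(P2[...,0]>.64)&(P2[...,0]<.7)&(P2[...,1]<.23)&(P2[...,1]>-.07); p=P2[m]
    if len(p)>50: r=cv2.fitLine(p[:,:2].astype(np.float32),cv2.DIST_HUBER,0,.01,.01).ravel(); print("rail",nm,len(p),np.round(r,4),np.degrees(np.arctan2(r[0],r[1])))
S=np.load("sceneP2.npy");SI=cv2.imread("pics/scene2.png")
m=np.zeros(S.shape[:2],bool);m[240:380,220:350]=1;m&=(SI.max(2)<50)&np.isfinite(S[...,2])
m=cv2.morphologyEx(m.astype(np.uint8),cv2.MORPH_OPEN,np.ones((5,5)))>0
print("mat scene",m.sum(),cv2.minAreaRect(S[m][:,:2].astype(np.float32)),np.median(S[m][:,2]))
Im=cv2.imread("pics/top2.png");Im=cv2.resize(Im,(320,220),interpolation=cv2.INTER_AREA);Q=T[130:350,230:550]
m=(Im.max(2)<60)&(abs(Q[...,0]-.51)<.19)&(abs(Q[...,1]-.4)<.08)&(Q[...,2]<.02)
m=cv2.morphologyEx(m.astype(np.uint8),cv2.MORPH_OPEN,np.ones((3,3)))>0
print("mat top",m.sum(),cv2.minAreaRect(Q[m][:,:2].astype(np.float32)))
for nm,P2 in(("top",T),("wrist",P)):
  for n,(cx,cy) in dict(b=(.590,.193),d=(.609,.120),a=(.6165,.060),c=(.6105,-.0133)).items():
    m=(np.hypot(P2[...,0]-cx,P2[...,1]-cy)<.03)&(P2[...,2]>.105)&(P2[...,2]<.125);print(nm,n,m.sum(),np.round(P2[m].mean(0),4) if m.any() else"")
E
```

```text
foot plane [-4.84731651e-04 -4.65542215e-05  1.40702574e-01]
rail top 537 [0.0954 0.9954 0.6697 0.0819] 5.4726176
mat scene 6959 ((0.5139868855476379, 0.40202584862709045), (0.11039834469556808, 0.2999519407749176), 87.10216522216797) 0.005169990435250016
mat top 3479 ((0.5354509949684143, 0.40353643894195557), (0.10480052977800369, 0.25441285967826843), 87.10269927978516)
top b 307 [0.5902 0.1928 0.1157]
top d 299 [0.6088 0.1207 0.1154]
top a 313 [0.6179 0.0586 0.1158]
top c 304 [ 0.6105 -0.0136  0.1144]
wrist b 5337 [0.592  0.1899 0.1155]
wrist d 5215 [0.6104 0.118  0.1154]
wrist a 4933 [0.6161 0.0584 0.1161]
wrist c 5262 [ 0.6099 -0.0126  0.1145]
```

Request:
carry_out --series "0 0 -0.03 -0.5;0 0 -0.04 0;0 0 -0.03 0;0 0 -0.015 0;0 0 -0.008 0;0 0 0 0;0 0 0 0"

```text
time: 8.93
tool_pos: [0.492, 0.0977, 0.0796]
tcp_rot: [-3.137, 0.161, -0.004]
wrist_force: [-0.1, -0.7, -3.4]
width: 0.316
grip_force: 88.9
```

Request:
carry_out --series "0.008 -0.0007 -0.001 0;0.008 -0.0008 0 0;0.008 -0.0007 0 0;0.008 -0.0008 0 0;0.008 -0.0008 0 0;0.008 -0.0007 0 0;0.008 -0.0008 0 0;0.006 -0.0006 0 0;0.004 -0.0004 0 0;0 0 0 0;0 0 0 0"

```text
time: 10.3
tool_pos: [0.5568, 0.0911, 0.077]
tcp_rot: [3.137, -0.162, 0.0]
wrist_force: [-0.8, -0.1, -3.4]
width: 0.317
grip_force: 88.8
```

```bash
cat > m.py <<'E'
from h import *
import sys
img,P,s,T=wrist(); cv2.imwrite(f"pics/{sys.argv[1]}.png",img); np.save("wP.npy",P)
_,_,T2=cloud("top")
print(s["tool_pos"].round(4),s["wrist_force"].round(1))
t=np.radians(-5.4);R=np.array([[np.cos(t),np.sin(t)],[-np.sin(t),np.cos(t)]])
for nm,P2 in(("top",T2),("wrist",P)):
  for n,cy in dict(b=.188,d=.117,a=.055,c=-.018).items():
    m=(abs(P2[...,1]-cy)<.027)&(abs(P2[...,0]-.625)<.055)&(P2[...,2]>.108)&(P2[...,2]<.122)
    if m.sum()<20: continue
    (x,y),r=cv2.minEnclosingCircle(P2[m][:,:2].astype(np.float32))
    c=P2[m].mean(0); print(nm,n,m.sum(),c.round(4),"circ",round(x,4),round(y,4),round(r,4),"tray",(R@(c[:2]-[.5835,.0839])).round(4))
m=(T2[...,2]>.027)&(T2[...,2]<.042)&(T2[...,0]>.64)&(T2[...,0]<.7)&(T2[...,1]<.23)&(T2[...,1]>-.07);print("rail",(R@(T2[m].mean(0)[:2]-[.5835,.0839])).round(4),m.sum())
E
python3 m.py w3
```

```text
[0.5568 0.0911 0.077 ] [-0.8 -0.1 -3.4]
top b 310 [0.636  0.1893 0.1163] circ 0.6366 0.1888 0.0229 tray [0.0423 0.1099]
top d 222 [0.6318 0.1193 0.1153] circ 0.6273 0.1172 0.0223 tray [0.0448 0.0398]
top a 130 [0.6332 0.0593 0.1163] circ 0.6292 0.0587 0.0214 tray [ 0.0518 -0.0198]
wrist b 3435 [0.6329 0.1675 0.1124] circ 0.6339 0.1752 0.0194 tray [0.0413 0.0879]
wrist d 25529 [0.6255 0.1156 0.1157] circ 0.6102 0.1187 0.0418 tray [0.0388 0.0355]
wrist a 24464 [0.6257 0.0577 0.1166] circ 0.6078 0.0615 0.0393 tray [ 0.0444 -0.0221]
wrist c 2808 [0.618  0.0048 0.112 ] circ 0.6174 -0.0017 0.0179 tray [ 0.0418 -0.0755]
rail [0.086  0.0066] 534
```

View pics/w3.png

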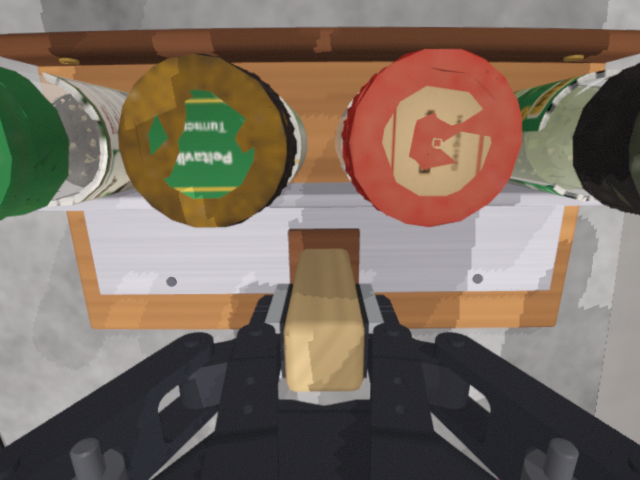

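All four jars are upright against the web (caps at rows 130-145), with about 13 mm left to the rail. I push on gently while watching the force.

Request:
carry_out --series "0.004 -0.0004 0 0;0.004 -0.0004 0 0;0.003 -0.0003 0 0;0 0 0 0;0 0 0 0"

```text
time: 11.02
tool_pos: [0.5684, 0.0901, 0.0774]
tcp_rot: [-3.137, 0.162, -0.002]
wrist_force: [-0.4, 0.9, -3.2]
width: 0.316
grip_force: 88.7
```

Request:
carry_out --series "0.001 -0.0001 0 0;0.001 -0.0001 0 0;0 0 0 0;0 0 0 0"

```text
time: 11.52
tool_pos: [0.5695, 0.09, 0.0773]
tcp_rot: [3.137, -0.162, -0.001]
wrist_force: [-4.7, 0.2, 1.0]
width: 0.322
grip_force: 89.1
```

Request:
carry_out --series "0.001 -0.0001 0 0;0 0 0 0;0 0 0 0;0 0 0 0"

```text
time: 12.02
tool_pos: [0.5711, 0.0898, 0.0772]
tcp_rot: [3.137, -0.162, 0.001]
wrist_force: [-2.8, 0.5, -1.3]
width: 0.316
grip_force: 89.0
```

```bash
python3 m.py w4
```

```text
[0.5711 0.0898 0.0772] [-2.8  0.5 -1.3]
top b 313 [0.6505 0.1874 0.1159] circ 0.6507 0.1881 0.023 tray [0.057  0.1093]
top d 194 [0.6467 0.1188 0.1157] circ 0.6172 0.1211 0.0471 tray [0.0596 0.0407]
top a 93 [0.6501 0.0584 0.1166] circ 0.6475 0.0575 0.0193 tray [ 0.0687 -0.0191]
wrist b 3519 [0.6472 0.1662 0.1125] circ 0.6482 0.174 0.0194 tray [0.0557 0.0879]
wrist d 27450 [0.6352 0.1149 0.116 ] circ 0.6175 0.1246 0.0501 tray [0.0485 0.0358]
wrist a 27752 [0.6325 0.0567 0.1166] circ 0.6148 0.0616 0.0469 tray [ 0.0513 -0.0224]
wrist c 3120 [0.6322 0.0037 0.1122] circ 0.6318 -0.0034 0.0188 tray [ 0.0561 -0.0753]
rail [0.0862 0.0233] 334
```

View pics/w4.png

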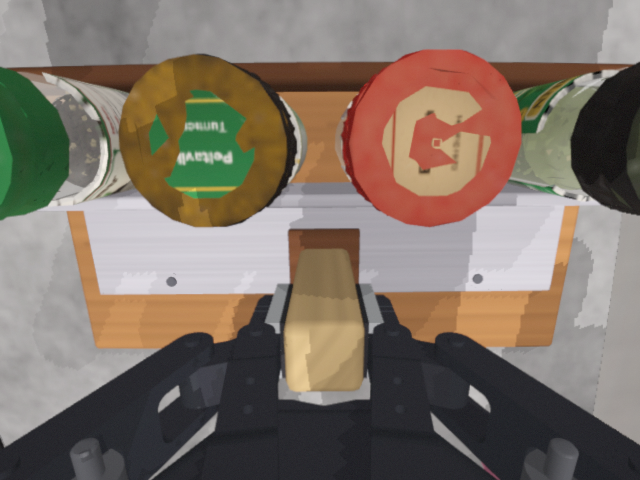

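The jars sit at tray x ≈ 56-57 mm and close to the rail. One more small push will confirm contact.

Request:
carry_out --series "0.001 -0.0001 0 0;0 0 0 0;0 0 0 0"

```text
time: 12.5
tool_pos: [0.5718, 0.0897, 0.0772]
tcp_rot: [3.137, -0.162, 0.0]
wrist_force: [-2.2, -0.3, -1.7]
width: 0.313
grip_force: 89.1
```

Request:
carry_out --series "0.001 -0.0001 0 0;0 0 0 0;0 0 0 0;0 0 0 0"

```text
time: 13.0
tool_pos: [0.5723, 0.0896, 0.0773]
tcp_rot: [3.137, -0.161, -0.002]
wrist_force: [-5.1, 0.4, 0.2]
width: 0.322
grip_force: 89.4
```

Request:
carry_out --series "0.0015 -0.0001 0 0;0 0 0 0;0 0 0 0;0 0 0 0"

```text
time: 13.5
tool_pos: [0.5725, 0.0896, 0.0771]
tcp_rot: [3.137, -0.161, -0.006]
wrist_force: [-9.2, 0.6, 3.3]
width: 0.313
grip_force: 89.8
```

The force rises with no further motion, so the jars are against the rail. I retreat straight back and then look.

Request:
carry_out --series "-0.003 0.0003 0 0;-0.005 0.0005 0 0;-0.01 0.001 0 0;-0.015 0.0014 0 0;-0.02 0.0019 0 0;-0.02 0.0019 0 0;-0.01 0.001 0 0;0 0 0 0"

```text
time: 14.5
tool_pos: [0.4905, 0.0976, 0.0773]
tcp_rot: [-3.137, 0.161, -0.0]
wrist_force: [1.0, -0.9, -2.8]
width: 0.318
grip_force: 88.9
```

```bash
python3 m.py w5; python3 - <<'E'
from h import *
img,d,P=cloud("scene"); cv2.imwrite("pics/s5.png",cv2.resize(img[150:300,290:490],(800,600)))
E
```

```text
[0.4905 0.0976 0.0773] [ 1.  -0.9 -2.8]
top b 316 [0.6514 0.1876 0.1156] circ 0.6517 0.1871 0.0233 tray [0.0578 0.1096]
top d 289 [0.6432 0.1159 0.1156] circ 0.6433 0.1157 0.0221 tray [0.0564 0.0374]
top a 293 [0.6382 0.0568 0.1164] circ 0.6385 0.0564 0.0223 tray [ 0.057  -0.0218]
top c 297 [ 0.6327 -0.0151  0.1146] circ 0.633 -0.0156 0.0231 tray [ 0.0583 -0.0939]
rail [0.0859 0.0144] 342
```

View pics/w5.png

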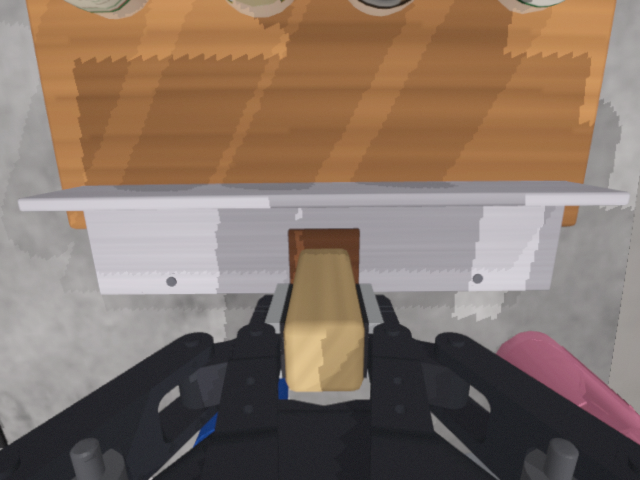

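The row is straight (tray x 56.4-58.3 mm) and the jars' feet line up at the top of the picture. I return the straightedge to the mat.

Request:
carry_out --series "0 0 0.03 0;0 0 0.04 0;0 0 0.04 0;0 0 0.014 0;0.0025 0.02 0 10.1;0.0025 0.033 0 10.3;0.0025 0.034 0 10.3;0.0025 0.034 0 10.3;0.0025 0.034 0 10.3;0.0025 0.034 0 10.3;0.0025 0.034 0 10.3;0.0025 0.034 0 10.3;0.0025 0.02 0 10.3;0 0.01 0 0;0 0 -0.03 0;0 0 -0.04 0;0 0 -0.035 0;0 0 -0.015 0;0 0 0 0;0 0 0 0"

```text
time: 17.15
tool_pos: [0.5151, 0.3852, 0.083]
tcp_rot: [2.287, 2.153, 0.004]
wrist_force: [0.5, -0.1, -2.3]
width: 0.312
grip_force: 89.1
```

Request:
carry_out --series "-0.002 -0.001 -0.007 0;0 0 -0.004 0;0 0 -0.002 0;0 0 0 0;0 0 0 0"

```text
time: 17.77
tool_pos: [0.5117, 0.3834, 0.0689]
tcp_rot: [2.286, 2.155, -0.0]
wrist_force: [-2.9, -2.3, 5.8]
width: 0.32
grip_force: 89.9
```

The edge is seated. I release slowly and rise.

Request:
carry_out --series "0 0 0 0;0 0 0 0;0 0 0 0;0 0 0 0;0 0 0 0;0 0 0 0" --jaw 1

```text
time: 18.52
tool_pos: [0.5118, 0.3835, 0.0683]
tcp_rot: [2.286, 2.155, 0.0]
wrist_force: [0.3, -0.0, -0.1]
width: 0.999
grip_force: 0.0
```

Request:
carry_out --series "0 0 0.02 0;0 0 0.04 0;0 0 0.05 0;0 0 0.05 0;0 0 0.02 0;0 0 0 0;0 0 0 0;0 0 0 0"

```text
time: 19.52
tool_pos: [0.5106, 0.3827, 0.2453]
tcp_rot: [-2.286, -2.154, 0.007]
wrist_force: [0.0, -0.9, -0.4]
width: 1.0
grip_force: 0.0
```

```bash
python3 m.py w6; python3 - <<'E'
from h import *
P=np.load("wP.npy");I=cv2.imread("pics/w6.png");z=P[...,2]
near=(abs(P[...,0]-.512)<.04)&(abs(P[...,1]-.384)<.04)
def rect(m,n):
    m=cv2.morphologyEx(m.astype(np.uint8),cv2.MORPH_OPEN,np.ones((4,4)))>0
    r=cv2.minAreaRect(P[m][:,:2].astype(np.float32)); print(n,m.sum(),np.round(r[0],4),np.round(r[1],4),round(r[2],2),np.median(P[m][:,2]))
rect(near&(z>.088)&(z<.105),"post")
rect((z>.043)&(z<.055)&(abs(P[...,1]-.432)<.025)&(abs(P[...,0]-.512)<.17),"web")
rect((I.max(2)<60)&(z<.02)&(abs(P[...,0]-.512)<.2)&(abs(P[...,1]-.4)<.09),"mat")
print(bot.read_state()["time"])
E
```

```text
[0.5106 0.3827 0.2453] [ 0.  -0.9 -0.4]
top b 319 [0.6514 0.1878 0.1159] circ 0.6518 0.1874 0.0228 tray [0.0578 0.1098]
top d 292 [0.643  0.1159 0.1155] circ 0.6433 0.1154 0.0222 tray [0.0562 0.0374]
top a 302 [0.6379 0.057  0.1162] circ 0.6378 0.057 0.0225 tray [ 0.0567 -0.0216]
top c 296 [ 0.6328 -0.0151  0.1149] circ 0.6331 -0.0158 0.0231 tray [ 0.0584 -0.0939]
rail [0.0858 0.0146] 339
post 1095 [0.5148 0.3679] [0.0563 0.0337] 86.74 nan
web 1983 [0.5169 0.4258] [0.0098 0.308 ] 87.29 nan
mat 11330 [0.519  0.4013] [0.1081 0.2999] 87.26 nan
19.625
```

View pics/w6.png

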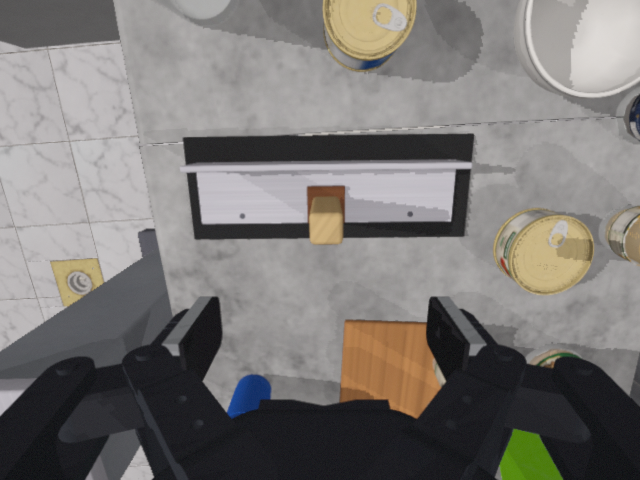

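The straightedge stands on its mat at (325,180), as at the start: aligned within 0.1° and centred within a few mm. The jars are in a row at the rail, so I hand in.

```bash
python3 -c "
from h import *
print(bot.finish_job())"
```

```text
the job is handed in; nothing more can be done
None
```

I handed the job in at about 20 s: by the last camera check all four jars stood upright in a straight row against the rail (56–58 mm along the tray), and the straightedge was back on its mat, aligned and let go. The hand-in call gave no verdict.

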